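# Feed a turning blank under the saw guard with the push stick

## Robot

A 7-joint arm with a two-finger parallel gripper is mounted at the origin on the work surface. World frame = base frame: x ahead of the robot, y to its left, z up, the work surface at z = 0. Lengths are in m, angles in rad, forces in N, time in s.
With the tool pointing down it reaches from about 0.4 to 0.75 m from the base axis. Payload 19.5 kg.
Tool frame: the origin (TCP) lies at the very end of the fingers, on their centre line; the grasp point (between the pads) lies 19 mm behind it (r.hold_point_z is the distance from the TCP to the grasp point, in m); z points along the fingers, y is the line along which they close (so a half turn about z gives the same grasp; the last joint's range is limited). The gripper opens to 85 mm and grips with 20 to 120 N. Pads are 22 mm wide; open, the fingers measure 114 mm over their backs; the gripper's body (76 mm by 85 mm) begins 54 mm behind the grasp point. The pads swing forward as they close: fully open they stand 13 mm farther back than shut.
Start: joints at [-1.224, 0.707, -0.028, 1.485, 0.022, 0.951, -0.075], TCP at [0.218, 0.532, 0.231] pointing down, gripper open.
Joint ranges: [-2.71, 2.71], [-0.32, 2.16], [-1.57, 1.52], [0, 2.45], [-1.46, 4.6], [0, 2.02], [-2.83, 2.83]. Speed limits (rad/s): [1.89, 1.89, 2.57, 2.57, 3.01, 3.01, 3.01].

## Interface

Orientations are given as a unit quaternion [w, x, y, z].
In Python, from plant import r, viewer, nets gives the robot as it stands. The module is installed in compiled form; this text tells all that it offers.
- The arm moves only by the tool step_arm, never from a script. Its argument "moves" is one flat list of numbers, 7 for each row, row after row: the shift along the tool's x, y, z in m, then the turn, a rotation vector about the tool's x, y, z in rad, then the opening, from 0 (shut) to 1 (fully open). A call has 1 to 20 rows; each row is the pose to reach, as a shift and turn from the pose commanded when the call began, along the tool's axes at that moment; what a row does not reach only later rows make up. A row lasts 1/10 s, in which the tool goes at most 50 mm and 8.59 degrees, less where a joint would pass 70% of its speed; a pose out of reach is approached as far as the arm can. A call with a gripper value outside its range is refused whole. The fingers move at their own pace and stop on an object; the grip force is fixed at half the most. Time passes only in rows, so rows that repeat a pose let the fingers close. It gives the time, the measured TCP pose, the force, the opening and the grip force at its end, in the units of the state.
- r.read_state(): the state, without advancing time (a new reading comes with each control period).
- viewer.get_image(name): name is "scene" or "top"; returns (picture, depth): 384x512x3 uint8, red, green, blue; 384x512 float32, m along the optical axis (not along the pixel's ray), 0 where there is no reading.
- viewer.calibration(name): a dict with "vertical_fov" (degrees; the focal length in pixels is half the picture's height over the tangent of half this angle, whatever the lens; pixels are square), "cx", "cy" (the principal point, pixels), "distortion" ([k1, k2, p1, p2, k3] as OpenCV has them; the pictures are not rectified), "R" (3x3) and "t" (3): a world point X has camera coordinates R X + t. Camera axes: x right, y down, z forward; pixel columns grow to the right and rows downward; lengths in m; the calibration is good to about 2 mm. A picture is of the moment at which its call begins. calibration takes no time and is no camera call.
- r.finish_job(): hands the job in; it is judged then, once.
Trained networks look in the newest picture that a camera, given by its name, has taken for a name from the list of things; names that differ only in an ending like _2 or _b are one class to them, and where a whole thing is asked for, a point or a joint stands for the part that bears it (a point fixed in the world has none). Each returns a list of dicts, best first, with "conf" (0 to 1); they miss things now and then, are a little off and sometimes report something else, mostly with a low value. They report only what shows in the picture. A call takes as long as a camera call.
- nets.search_frame(label, camera): "location" ([column, row] in pixels, amid what is visible of it).
- nets.silhouettes(label, camera): "region" (384x512 bool, what is visible of it) and "location" ([column, row] in pixels, amid what is visible of it).
- nets.pinpoint(label, camera): "location" ([column, row] in pixels: a listed point, or the origin of a listed thing).
The state is a dict: "clock": time; "qpos": joint angles; "qvel": joint speeds; "joint_torque": joint torques, N m; "position": TCP position; "eef_rot": TCP orientation; "contact_force": force on the tool from outside, world axes, zero at the start; "ft_torque": the same for the moment, N m; "gripper_width": finger opening in m; "gripper_force": force on a finger pad.
Only numpy, scipy, OpenCV 4.12 (cv2) and the standard library are available. Lean on these libraries where they do the work, as an engineer would, in place of code of your own. Each camera call takes 0.05 s, during which the arm holds its last target. There are 200 camera calls.

## Task

The little cut-off saw is switched off and needs loading: lay the slimmer of the two square wooden blanks flat on the bench with one end just in the flared mouth of the guard, then feed it in with the push stick behind it, fingers well away, until it is fully home against the sprung stop hidden inside; feel for the stop and do not ram it. Then draw the push stick right out from under the guard and leave it standing on its sole on the bench, with the blank still fully home and everything else left undisturbed.

Things in the scene. Friction and masses are not known exactly. Their poses are not given: they have to be found in the camera images.
- saw: Green and grey cut-off saw bolted to the bench. Origin: on the bench, centre of the mouth of its low tunnel guard; x is the feed direction (into the mouth), z up; grey motor on its -y side. The bench is the tunnel's floor. Tunnel 40 mm wide and 40 mm high inside, 56 mm wide and 46 mm high outside, 235 mm long. Round grey blade hood on its roof from x = 65 to 165 mm, 142 mm high.
- saw_mouth (a point): Centre of the guard's mouth, 20 mm above the bench, axes as the saw's. Steel lead-in cheeks 36 mm high flare it, reaching 28 mm out in front, 70 mm apart at their tips. Out of sight inside stands a rigid stop block, its face set anywhere from 165 to 195 mm past the mouth.
- saw_holddown (a point): Underside of a sprung rubber hold-down inside the tunnel, 100 mm past the mouth, 27 mm above the bench. It yields upwards as a blank is pushed under it (8 to 18 N as the end goes under, then a steady drag of 4 to 10 N) and keeps the blank where it is left.
- plunger (a joint): Light spring plunger (a steel pin, 1 to 2 N) in the face of the hidden stop block, standing 12 mm proud of it, its rod sticking out of the far end of the tunnel. Value in m: 0 at rest; 0.012 when the blank's end is hard against the rigid stop block (fully home).
- blank_mid (a point): Centre of the slimmer blank, a plain wooden square bar 120 x 30 x 30 mm, about 70 g, lying on the bench; its x axis is along its length. Its two ends are alike.
- thick_mid (a point): Centre of the thicker blank, a plain wooden bar 120 x 46 x 46 mm, x along its length; too big for the guard. Leave it alone.
- stick_grip (a point): Centre of the upright handle of the plywood push stick, 53 mm above its sole; x points towards its toe, z up. The handle is 50 mm long (x), 22 mm thick (y) and reaches from 22 to 76 mm above the sole. The stick stands on its sole, a straight runner 190 mm long, 18 mm wide and 24 mm high. About 120 g.
- stick_toe (a point): Middle of the flat front face of the push stick's toe, 12 mm above its sole and 160 mm ahead of the handle's centre; same axes as the handle.
- doll: Small turned wooden doll, 36 mm across, 83 mm tall; origin under its base. A bystander.
- glue: White glue bottle, 52 mm across, 130 mm tall; origin under its base. A bystander.
- wax: Flat steel wax tin, 72 mm across, 50 mm tall; origin under its base. A bystander.
- gouge: Turning tool with a wooden handle, 240 mm long, lying beyond the feed path. A bystander.
- mallet: Hammer with a wooden handle 240 mm long, lying at the far right. A bystander.
- offcut: Short round wooden offcut, 40 mm across, 35 mm tall, standing beyond the feed path; origin under its base. A bystander.

How it is judged:
By the outcome, as a careful person would: the job done as asked, in the order asked, and still so for the second after the job is handed in, with the robot touching nothing.
It also fails if it takes over 53 s, if anything falls off the work surface, if the arm or the gripper's body presses on something with over 40 N, if the wrist force passes 120 N, or if a joint passes its speed limit or range.

## Working session

There is one attempt and no reset: what is moved stays moved. The work goes in short steps, Python scripts to look and compute and a tool call to move; the robot and the scene stay as the last step left them, time stands still between calls to the robot, and variables do not carry over. Pictures are saved under pics/ and viewed, at most 10 in all, crops included, and the job is handed in when it is done.

Besides the shell and the picture viewer there is one more tool, called after "Request:" in YAML: its name, and indented under it one key for each argument. step_arm: Moves the arm, as the interface text tells. Its arguments: {"type":"object","properties":{"moves":{"type":"array"}},"required":["moves"]}

```bash
mkdir -p pics; cat > h.py <<'E'
import numpy as np, cv2
from plant import r, viewer, nets
def K(c):
    k=viewer.calibration(c); f=192/np.tan(np.radians(k["vertical_fov"])/2)
    return k,np.array([[f,0,k["cx"]],[0,f,k["cy"]],[0,0,1]]),np.array(k["distortion"],float),np.array(k["R"]),np.array(k["t"])
def rays(c,px):
    k,M,d,R,t=K(c); u=cv2.undistortPoints(np.array(px,float).reshape(-1,1,2),M,d).reshape(-1,2)
    return np.c_[u,np.ones(len(u))],R,t
def onz(c,px,z):
    u,R,t=rays(c,px); o=-R.T@t; D=u@R
    return o+D*((z-o[2])/D[:,2])[:,None]
def cloud(c,px,dep):
    u,R,t=rays(c,px); return (u*np.asarray(dep)[:,None]-t)@R
E
python3 - <<'E'
from h import *
for c in ("scene","top"):
    im,d=viewer.get_image(c); cv2.imwrite(f"pics/{c}0.png",im[:,:,::-1]); np.save(f"{c}0.npy",d)
    R,t=K(c)[3:]; print(c,-R.T@t)
    for n in ("saw","saw_mouth","blank_mid","thick_mid","stick_grip","stick_toe","doll","glue","wax","gouge","mallet","offcut"):
        o=nets.pinpoint(n,c)[:2]
        z={"saw_mouth":.02,"blank_mid":.015,"thick_mid":.023,"stick_grip":.053,"stick_toe":.012}.get(n,0)
        for q in o: print(n,round(q["conf"],2),np.round(q["location"]),np.round(onz(c,[q["location"]],z)[0],3))
s=r.read_state(); print(s["clock"],s["eef_rot"],s["position"],r.hold_point_z)
E
```

```text
scene [ 1.25476587 -0.25254139  0.87702583]
saw 0.76 [291. 210.] [ 0.582  0.054 -0.   ]
saw_mouth 0.92 [292. 207.] [0.588 0.054 0.02 ]
blank_mid 0.84 [134. 201.] [ 0.431 -0.325  0.015]
blank_mid 0.52 [329. 198.] [0.589 0.156 0.015]
thick_mid 0.78 [132. 250.] [ 0.591 -0.35   0.023]
stick_grip 0.9 [288. 152.] [0.427 0.104 0.053]
stick_toe 0.6 [340. 156.] [0.451 0.254 0.012]
doll 0.75 [206. 174.] [ 0.384 -0.121  0.   ]
glue 0.65 [377. 155.] [0.47  0.368 0.   ]
wax 0.62 [339. 132.] [ 0.343  0.307 -0.   ]
wax 0.23 [203. 179.] [ 0.399 -0.132  0.   ]
gouge 0.84 [287. 290.] [ 0.796 -0.039  0.   ]
mallet 0.92 [169. 310.] [ 0.76  -0.299  0.   ]
offcut 0.62 [248. 268.] [ 0.712 -0.103 -0.   ]
top [0.28887952 0.01128802 1.51134409]
saw 0.85 [239. 177.] [0.598 0.053 0.   ]
saw_mouth 0.98 [239. 180.] [0.584 0.051 0.02 ]
blank_mid 0.91 [356. 222.] [ 0.44  -0.335  0.015]
thick_mid 0.64 [359. 177.] [ 0.591 -0.353  0.023]
stick_grip 0.8 [224. 226.] [0.43  0.101 0.053]
stick_toe 0.81 [176. 218.] [0.461 0.26  0.012]
doll 0.41 [295. 236.] [ 0.397 -0.131  0.   ]
doll 0.22 [282. 146.] [ 0.704 -0.097  0.   ]
glue 0.79 [148. 210.] [0.489 0.358 0.   ]
wax 0.6 [159. 248.] [0.364 0.319 0.   ]
gouge 0.68 [268. 122.] [ 0.791 -0.048  0.   ]
mallet 0.67 [337. 130.] [ 0.761 -0.29   0.   ]
offcut 0.44 [355. 221.] [ 0.444 -0.337  0.   ]
1.3 [-1.94235460e-05  1.93177181e-01  9.81163886e-01 -7.13898066e-05] [0.21793618 0.53205028 0.2312607 ] 0.0187
```

View images.

View pics/scene0.png

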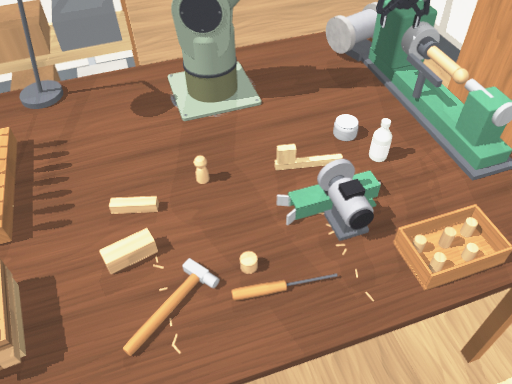

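View pics/top0.png

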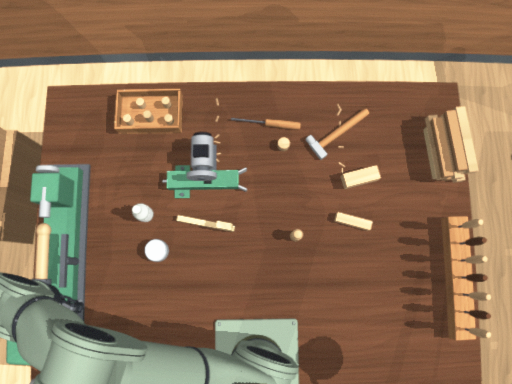

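```bash
cat > meas.py <<'E'
from h import *
def face(n,c,lo,hi,d):
    o=nets.silhouettes(n,c)
    if not o: print(n,c,"none"); return None
    ys,xs=np.nonzero(o[0]["region"]&(d>0)); P=cloud(c,np.c_[xs,ys],d[ys,xs])
    m=(P[:,2]>lo)&(P[:,2]<hi); P=P[m]
    return P
def rect(P):
    (cx,cy),(w,h),a=cv2.minAreaRect(P[:,:2].astype(np.float32))
    if w<h: w,h,a=h,w,a+90
    return np.round([cx,cy,w,h,a%180,np.median(P[:,2])],4)
E
python3 - <<'E'
from meas import *
for c in ("scene","top"):
    im,d=viewer.get_image(c)
    for n,lo,hi in (("blank_mid",.022,.038),("thick_mid",.038,.054),("stick_grip",.016,.032),("stick_grip",.06,.09),("saw",.040,.052)):
        P=face(n,c,lo,hi,d)
        if P is not None and len(P)>5:
            if n=="saw": np.save(f"saw_{c}.npy",P)
            v=np.linalg.svd(P[:,:2]-P[:,:2].mean(0),full_matrices=False)[2][0]
            print(c,n,len(P),rect(P),"mean",P.mean(0).round(4),"pca",np.degrees(np.arctan2(v[1],v[0]))%180)
E
```

```text
scene blank_mid 480 [ 4.45900e-01 -3.25700e-01  1.19200e-01  3.32000e-02  7.44634e+01
  2.93000e-02] mean [ 0.4479 -0.3261  0.029 ] pca 73.71808424684669
scene thick_mid 905 [ 5.914000e-01 -3.572000e-01  1.182000e-01  4.900000e-02  1.037936e+02
  4.610000e-02] mean [ 0.5948 -0.3577  0.0458] pca 102.80191627569019
scene stick_grip 380 [4.43600e-01 1.59200e-01 1.90500e-01 2.43000e-02 7.90441e+01 2.36000e-02] mean [0.4475 0.1643 0.0234] pca 80.47541666459831
scene stick_grip 181 [4.32300e-01 9.50000e-02 5.00000e-02 2.53000e-02 7.90324e+01 7.43000e-02] mean [0.4342 0.0939 0.0721] pca 76.74775252236881
scene saw 977 [6.29900e-01 1.68700e-01 2.36600e-01 1.43200e-01 9.02706e+01 4.62000e-02] mean [0.5933 0.1482 0.046 ] pca 90.96041582319351
top blank_mid 294 [ 4.41700e-01 -3.23400e-01  1.18400e-01  2.97000e-02  7.37122e+01
  2.82000e-02] mean [ 0.4414 -0.3224  0.0283] pca 73.50473166196488
top thick_mid 471 [ 5.902000e-01 -3.546000e-01  1.213000e-01  4.690000e-02  1.042875e+02
  4.430000e-02] mean [ 0.5897 -0.3546  0.0443] pca 104.1782925571933
top stick_grip 218 [4.41600e-01 1.63900e-01 1.88200e-01 2.06000e-02 7.85468e+01 2.27000e-02] mean [0.4465 0.1862 0.023 ] pca 78.49028767155605
top stick_grip 114 [4.2920e-01 1.0060e-01 4.9100e-02 2.1600e-02 7.6877e+01 7.4600e-02] mean [0.4288 0.1003 0.0744] pca 77.77669495253451
top saw 860 [5.85900e-01 1.69100e-01 2.38200e-01 5.74000e-02 9.08954e+01 4.48000e-02] mean [0.5829 0.171  0.045 ] pca 90.84637398669798
```

```bash
cat > plan.py <<'E'
# usage: plan.py "x y z closing_deg" ...  -> rows (shift, turn about tool) from the present pose
import sys
from h import *
from scipy.spatial.transform import Rotation as Ro
s=r.read_state(); q=np.array(s["eef_rot"]); R0=Ro.from_quat(q[[1,2,3,0]]); p=np.array(s["position"])
y=R0.apply([0,1,0]); print("t",round(s["clock"],2),"p",p.round(4),"ydeg",np.degrees(np.arctan2(y[1],y[0])).round(2),"F",np.round(s["contact_force"],1),"w",round(s["gripper_width"],4))
for a in sys.argv[1:]:
    X=np.array(list(map(float,a.split()))); th=np.radians(X[3])
    T=Ro.from_matrix(np.c_[[np.sin(th),-np.cos(th),0],[np.cos(th),np.sin(th),0],[0,0,-1]])
    print(np.round(R0.apply(X[:3]-p,inverse=True),4).tolist(),np.round((R0.inv()*T).as_rotvec(),4).tolist())
E
python3 plan.py "0.48 0.30 0.231 25" "0.443 -0.324 0.12 -16.1"; python3 - <<'E'
import numpy as np
for c in("scene","top"):
    P=np.load(f"saw_{c}.npy"); P=P[(P[:,0]<.64)]
    for a,b in((.055,.09),(.1,.14),(.2,.24),(.25,.28)):
        x=P[(P[:,1]>a)&(P[:,1]<b)][:,0]; print(c,a,np.percentile(x,[2,50,98]).round(4))
    m=abs(P[:,0]-.588)<.015; print(np.percentile(P[m][:,1],[1,99]).round(4))
E
```

```text
t 1.9 p [0.218  0.532  0.2313] ydeg 67.72 F [ 0.7 -0.3 -0.3] w 0.0857
scene 0.055 [0.5619 0.5914 0.6159]
scene 0.1 [0.562  0.5923 0.6154]
scene 0.2 [0.5618 0.5695 0.5748]
scene 0.25 [0.56   0.5884 0.6144]
[0.0512 0.284 ]
top 0.055 [0.5601 0.5868 0.6135]
top 0.1 [0.5606 0.5836 0.6146]
top 0.2 [0.5581 0.5777 0.6121]
top 0.25 [0.5589 0.5848 0.6126]
[0.057  0.2873]Traceback (most recent call last):
  File "plan.py", line 9, in <module>
    T=Ro.from_matrix(np.c_[[np.sin(th),-np.cos(th),0],[np.cos(th),np.sin(th),0],[0,0,-1]])
  File "scipy/spatial/transform/_rotation.pyx", line 1143, in scipy.spatial.transform._rotation.Rotation.from_matrix
ValueError: Non-positive determinant (left-handed or null coordinate frame) in rotation matrix 0: [[ 0.42261826  0.90630779  0.        ]
 [-0.90630779  0.42261826  0.        ]
 [ 0.          0.         -1.        ]].
```

```bash
sed -i 's/\[np.sin(th),-np.cos(th),0\]/[-np.sin(th),np.cos(th),0]/' plan.py
python3 plan.py "0.48 0.30 0.231 25" "0.443 -0.324 0.12 -16.1"
```

```text
t 1.9 p [0.218  0.532  0.2313] ydeg 67.72 F [ 0.7 -0.3 -0.3] w 0.0857
[-0.3305, -0.1154, 0.0003] [-0.0002, 0.0, 0.7456]
[-0.5328, -0.7068, 0.1114] [-0.0001, 0.0001, 1.4629]
```

Request:
step_arm:
  moves: [-0.33, -0.115, 0, 0, 0, 0.746, 1, -0.33, -0.115, 0, 0, 0, 0.746, 1, -0.33, -0.115, 0, 0, 0, 0.746, 1, -0.33, -0.115, 0, 0, 0, 0.746, 1, -0.33, -0.115, 0, 0, 0, 0.746, 1, -0.33, -0.115, 0, 0, 0, 0.746, 1, -0.33, -0.115, 0, 0, 0, 0.746, 1, -0.533, -0.707, 0.111, 0, 0, 1.463, 1, -0.533, -0.707, 0.111, 0, 0, 1.463, 1, -0.533, -0.707, 0.111, 0, 0, 1.463, 1, -0.533, -0.707, 0.111, 0, 0, 1.463, 1, -0.533, -0.707, 0.111, 0, 0, 1.463, 1, -0.533, -0.707, 0.111, 0, 0, 1.463, 1, -0.533, -0.707, 0.111, 0, 0, 1.463, 1, -0.533, -0.707, 0.111, 0, 0, 1.463, 1, -0.533, -0.707, 0.111, 0, 0, 1.463, 1, -0.533, -0.707, 0.111, 0, 0, 1.463, 1, -0.533, -0.707, 0.111, 0, 0, 1.463, 1, -0.533, -0.707, 0.111, 0, 0, 1.463, 1, -0.533, -0.707, 0.111, 0, 0, 1.463, 1]

```text
clock: 3.9
position: [0.4421, -0.3276, 0.1198]
eef_rot: [0.0, 0.8, 0.6, -0.0]
contact_force: [0.8, 0.8, -0.2]
gripper_width: 0.0854
gripper_force: 0.0
```

```bash
python3 plan.py "0.443 -0.324 0.05 -16.1" "0.443 -0.324 0.004 -16.1"
```

```text
t 3.9 p [ 0.4421 -0.3276  0.1198] ydeg -16.23 F [ 0.8  0.8 -0.2] w 0.0854
[0.0038, -0.0001, 0.0698] [0.0, 0.0009, -0.0023]
[0.0038, -0.0001, 0.1158] [0.0, 0.0009, -0.0023]
```

Request:
step_arm:
  moves: [0, 0, 0.06, 0, 0, 0, 1, 0, 0, 0.06, 0, 0, 0, 1, 0, 0, 0.09, 0, 0, 0, 1, 0, 0, 0.105, 0, 0, 0, 1, 0, 0, 0.116, 0, 0, 0, 1, 0, 0, 0.116, 0, 0, 0, 1, 0, 0, 0.116, 0, 0, 0, 1]

```text
clock: 4.6
position: [0.4435, -0.3243, 0.0052]
eef_rot: [0.0, 0.799, 0.601, 0.0]
contact_force: [0.2, 0.2, 0.4]
gripper_width: 0.0852
gripper_force: 0.0
```

Request:
step_arm:
  moves: [0, 0, 0, 0, 0, 0, 0, 0, 0, 0, 0, 0, 0, 0, 0, 0, 0, 0, 0, 0, 0, 0, 0, 0, 0, 0, 0, 0, 0, 0, 0, 0, 0, 0, 0, 0, 0, 0, 0, 0, 0, 0, 0, 0, 0, 0, 0, 0, 0, 0, 0, 0, 0, 0, 0, 0]

```text
clock: 5.4
position: [0.4433, -0.3243, 0.0048]
eef_rot: [0.0, 0.799, 0.601, 0.0]
contact_force: [-1.6, 1.6, 9.0]
gripper_width: 0.029
gripper_force: 60.4
```

```bash
python3 plan.py "0.443 -0.324 0.08 -16.1" "0.589 -0.018 0.08 0.6" "0.589 -0.018 0.03 0.6"
```

```text
t 5.4 p [ 0.4433 -0.3243  0.0048] ydeg -16.1 F [-1.6  1.6  9. ] w 0.029
[0.0002, -0.0003, -0.0752] [0.0004, 0.0002, -0.0]
[0.3347, 0.0551, -0.0753] [0.0004, 0.0003, -0.2915]
[0.3347, 0.0551, -0.0253] [0.0004, 0.0003, -0.2915]
```

Request:
step_arm:
  moves: [0, 0, -0.04, 0, 0, 0, 0, 0, 0, -0.075, 0, 0, 0, 0, 0.03, 0.005, -0.075, 0, 0, -0.03, 0, 0.07, 0.011, -0.075, 0, 0, -0.06, 0, 0.11, 0.018, -0.075, 0, 0, -0.1, 0, 0.15, 0.025, -0.075, 0, 0, -0.14, 0, 0.19, 0.031, -0.075, 0, 0, -0.18, 0, 0.23, 0.038, -0.075, 0, 0, -0.22, 0, 0.27, 0.044, -0.075, 0, 0, -0.26, 0, 0.31, 0.051, -0.075, 0, 0, -0.2915, 0, 0.335, 0.055, -0.075, 0, 0, -0.2915, 0, 0.335, 0.055, -0.075, 0, 0, -0.2915, 0, 0.335, 0.055, -0.06, 0, 0, -0.2915, 0, 0.335, 0.055, -0.045, 0, 0, -0.2915, 0, 0.335, 0.055, -0.045, 0, 0, -0.2915, 0]

```text
clock: 6.9
position: [0.5877, -0.0182, 0.0474]
eef_rot: [-0.001, 0.704, 0.711, -0.001]
contact_force: [-0.4, -0.1, -0.5]
gripper_width: 0.0291
gripper_force: 59.7
```

```bash
python3 plan.py "0.589 -0.018 0.006 0.6"; python3 - <<'E'
from meas import *
im,d=viewer.get_image("scene"); cv2.imwrite("pics/s1.png",cv2.resize(im[100:300,180:400],None,fx=3.5,fy=2.9)[:,:,::-1][:600,:800])
im,d=viewer.get_image("top"); cv2.imwrite("pics/t1.png",cv2.resize(im[120:270,180:380],None,fx=4,fy=4)[:,:,::-1])
E
```

```text
t 6.9 p [ 0.5877 -0.0182  0.0474] ydeg 0.56 F [-0.4 -0.1 -0.5] w 0.0291
[0.0001, 0.0014, 0.0414] [-0.0031, 0.0001, -0.0007]
```

View pics/s1.png

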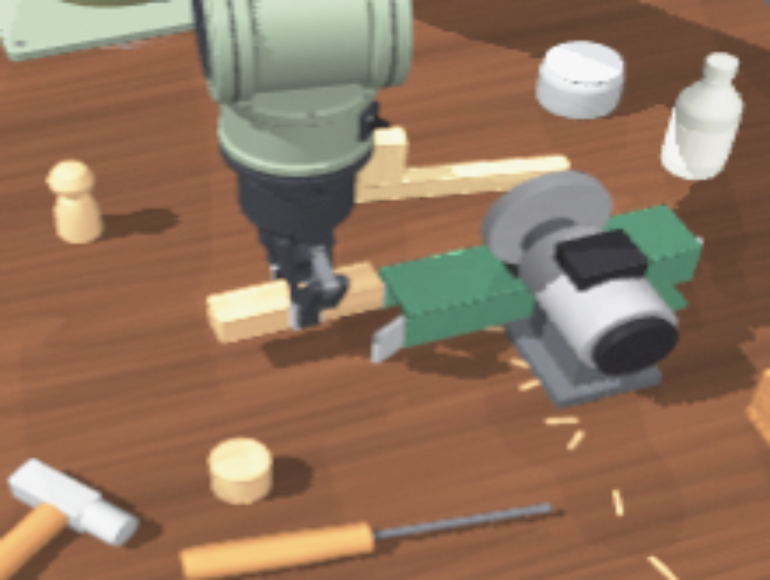

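```bash
python3 - <<'E'
from meas import *
for c in ("scene","top"):
    im,d=viewer.get_image(c)
    ys,xs=np.mgrid[0:384,0:512]; xs=xs.ravel();ys=ys.ravel();dd=d.ravel();m=dd>0
    P=cloud(c,np.c_[xs,ys][m],dd[m]); C=im.reshape(-1,3)[m].astype(int)
    k=(P[:,2]>.064)&(P[:,2]<.082)&(abs(P[:,0]-.588)<.02)&(P[:,1]<.08)&(P[:,1]>-.13)&(C[:,0]-C[:,2]>40)
    Q=P[k]; print(c,len(Q)); 
    if len(Q)>5:
        print(np.percentile(Q[:,1],[0,1,99,100]).round(4))
        for a,b in((-.08,-.04),(0.01,.05)):
            x=Q[(Q[:,1]>a)&(Q[:,1]<b)][:,0]; print(a,np.percentile(x,[2,50,98]).round(4) if len(x) else 0)
E
```

```text
scene 296
[-0.0793 -0.0792  0.037   0.0374]
-0.08 [0.5746 0.5932 0.6047]
0.01 [0.5737 0.5933 0.6034]
top 0
```

View pics/t1.png

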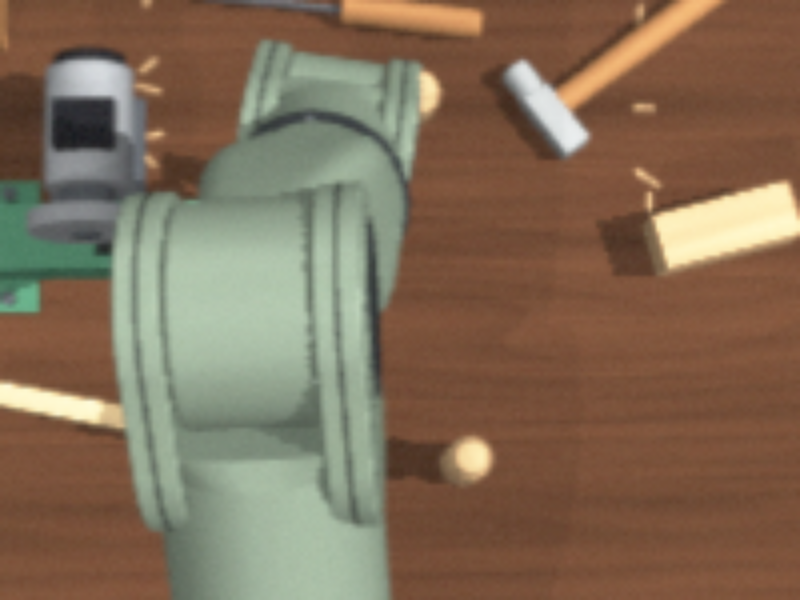

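Request:
step_arm:
  moves: [0.005, 0, 0.015, 0, 0, 0, 0, 0.005, 0, 0.03, 0, 0, 0, 0, 0.005, 0, 0.04, 0, 0, 0, 0, 0.005, 0, 0.044, 0, 0, 0, 0, 0.005, 0, 0.044, 0, 0, 0, 0, 0.005, 0, 0.044, 0, 0, 0, 0]

```text
clock: 7.7
position: [0.5888, -0.0128, 0.005]
eef_rot: [-0.0, 0.703, 0.711, -0.0]
contact_force: [-0.9, -0.8, -0.3]
gripper_width: 0.0288
gripper_force: 59.7
```

Request:
step_arm:
  moves: [0, 0, 0, 0, 0, 0, 0.8, 0, 0, 0, 0, 0, 0, 0.8, 0, 0, 0, 0, 0, 0, 0.8, 0, 0, 0, 0, 0, 0, 0.8, 0, 0, 0, 0, 0, 0, 0.8, 0, 0, 0, 0, 0, 0, 0.8]

```text
clock: 8.3
position: [0.5888, -0.0127, 0.0053]
eef_rot: [0.0, 0.703, 0.711, -0.0]
contact_force: [0.6, 0.1, -0.1]
gripper_width: 0.0685
gripper_force: 0.0
```

```bash
python3 plan.py  "0.587 -0.013 0.15 0.6" "0.43 0.098 0.15 -11.5"
```

```text
t 8.3 p [ 0.5888 -0.0127  0.0053] ydeg 0.6 F [ 0.6  0.1 -0.1] w 0.0685
[-0.0003, -0.0019, -0.1447] [-0.0, 0.0001, -0.0]
[0.1123, -0.1577, -0.1447] [0.0, 0.0001, 0.2112]
```

Request:
step_arm:
  moves: [0, 0, -0.05, 0, 0, 0, 0.8, 0, 0, -0.1, 0, 0, 0, 0.8, 0, 0, -0.145, 0, 0, 0, 0.8, 0.02, -0.03, -0.145, 0, 0, 0.04, 0.8, 0.045, -0.06, -0.145, 0, 0, 0.08, 0.8, 0.065, -0.09, -0.145, 0, 0, 0.12, 0.8, 0.09, -0.125, -0.145, 0, 0, 0.16, 0.8, 0.112, -0.158, -0.145, 0, 0, 0.211, 0.8, 0.112, -0.158, -0.145, 0, 0, 0.211, 0.8, 0.112, -0.158, -0.145, 0, 0, 0.211, 0.8]

```text
clock: 9.3
position: [0.4298, 0.0981, 0.1506]
eef_rot: [0.0, 0.774, 0.633, 0.0]
contact_force: [0.6, -0.5, -0.3]
gripper_width: 0.0685
gripper_force: 0.0
```

```bash
python3 - <<'E'
from meas import *
for c in ("scene","top"):
    im,d=viewer.get_image(c); cv2.imwrite(f"pics/{c}2.png",cv2.resize(im[100:300,180:400],None,fx=3.5,fy=2.9)[:,:,::-1])
    for n,lo,hi in (("blank_mid",.022,.038),("stick_grip",.06,.09)):
        P=face(n,c,lo,hi,d)
        if P is not None and len(P)>5: print(c,n,len(P),rect(P))
E
python3 plan.py  "0.43 0.098 0.03 -11.5"
```

```text
scene blank_mid 520 [ 5.89500e-01 -1.50000e-02  1.18900e-01  5.00000e-02  8.04863e+01
  2.97000e-02]
scene stick_grip 183 [4.31300e-01 9.54000e-02 4.96000e-02 2.48000e-02 7.95433e+01 7.46000e-02]
top blank_mid 98 [ 7.81200e-01 -9.69000e-02  1.16700e-01  2.10000e-02  8.13577e+01
  2.48000e-02]
stick_grip top none
t 9.6 p [0.4301 0.0973 0.1502] ydeg -11.53 F [-0.7  0.4 -0. ] w 0.0683
[0.0007, -0.0002, 0.1202] [0.0002, 0.0002, -0.0006]
```

View pics/scene2.png

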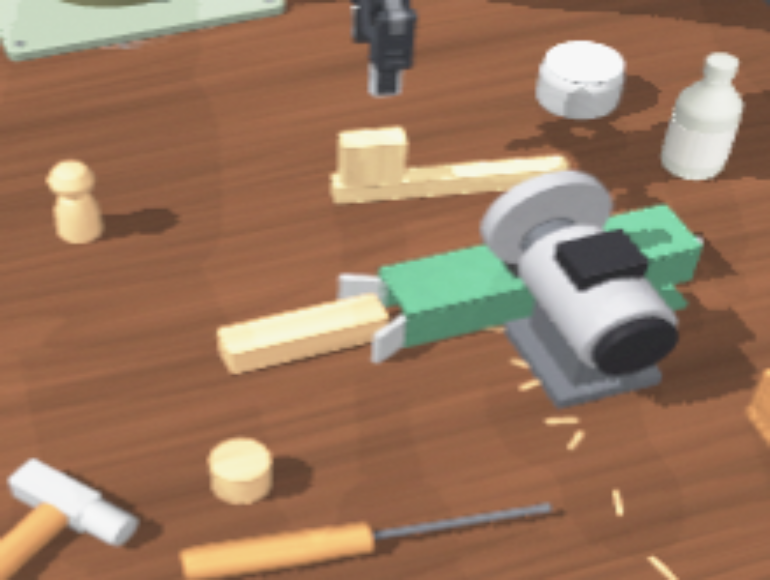

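Request:
step_arm:
  moves: [0, 0, 0.04, 0, 0, 0, 0.8, 0, 0, 0.08, 0, 0, 0, 0.8, 0, 0, 0.11, 0, 0, 0, 0.8, 0, 0, 0.12, 0, 0, 0, 0.8, 0, 0, 0.12, 0, 0, 0, 0.8, 0, 0, 0.12, 0, 0, 0, 0, 0, 0, 0.12, 0, 0, 0, 0, 0, 0, 0.12, 0, 0, 0, 0, 0, 0, 0.12, 0, 0, 0, 0, 0, 0, 0.12, 0, 0, 0, 0, 0, 0, 0.12, 0, 0, 0, 0, 0, 0, 0.12, 0, 0, 0, 0]

```text
clock: 10.8
position: [0.4301, 0.0979, 0.0312]
eef_rot: [0.0, 0.774, 0.633, 0.001]
contact_force: [-0.5, 0.3, 14.0]
gripper_width: 0.0214
gripper_force: 57.9
```

```bash
python3 plan.py  "0.43 0.098 0.1 -11.5" "0.45 -0.15 0.13 -5" "0.591 -0.25 0.08 0.6"
```

```text
t 10.8 p [0.4301 0.0979 0.0312] ydeg -11.47 F [-0.5  0.3 14. ] w 0.0214
[0.0001, -0.0, -0.0688] [0.0014, -0.0006, 0.0005]
[-0.2389, 0.0689, -0.0989] [0.0014, -0.0005, -0.113]
[-0.3089, 0.2269, -0.0487] [0.0015, -0.0004, -0.2107]
```

Request:
step_arm:
  moves: [0, 0, -0.04, 0, 0, 0, 0, 0, 0, -0.08, 0, 0, 0, 0, -0.03, 0.022, -0.09, 0, 0, -0.02, 0, -0.06, 0.044, -0.09, 0, 0, -0.04, 0, -0.09, 0.066, -0.09, 0, 0, -0.06, 0, -0.12, 0.089, -0.09, 0, 0, -0.08, 0, -0.15, 0.111, -0.09, 0, 0, -0.1, 0, -0.18, 0.133, -0.09, 0, 0, -0.12, 0, -0.21, 0.155, -0.09, 0, 0, -0.14, 0, -0.24, 0.177, -0.09, 0, 0, -0.16, 0, -0.27, 0.2, -0.09, 0, 0, -0.18, 0, -0.306, 0.2263, -0.09, 0, 0, -0.2107, 0, -0.306, 0.2263, -0.09, 0, 0, -0.2107, 0, -0.306, 0.2263, -0.08, 0, 0, -0.2107, 0, -0.306, 0.2263, -0.06, 0, 0, -0.2107, 0, -0.306, 0.2263, -0.06, 0, 0, -0.2107, 0]

```text
clock: 12.4
position: [0.5893, -0.2456, 0.0881]
eef_rot: [-0.002, 0.703, 0.711, -0.001]
contact_force: [-0.6, -0.8, -1.5]
gripper_width: 0.0214
gripper_force: 59.3
```

```bash
python3 - <<'E'
from meas import *
c="scene"
im,d=viewer.get_image(c); cv2.imwrite("pics/s3.png",cv2.resize(im[120:320,80:350],None,fx=2.9,fy=2.9)[:,:,::-1])
ys,xs=np.mgrid[0:384,0:512]; xs=xs.ravel();ys=ys.ravel();dd=d.ravel();m=dd>0
P=cloud(c,np.c_[xs,ys][m],dd[m]); C=im.reshape(-1,3)[m].astype(int); w=C[:,0]-C[:,2]>40
for n,lo,hi,y0,y1 in(("runner",.07,.1,-.3,-.02),("blank",.024,.036,-.12,.04)):
    Q=P[w&(P[:,2]>lo)&(P[:,2]<hi)&(abs(P[:,0]-.59)<.03)&(P[:,1]>y0)&(P[:,1]<y1)]
    print(n,len(Q),np.percentile(Q[:,1],[0,1,99,100]).round(4),np.median(Q[:,2]).round(4))
    for a in np.arange(y0,y1,.03):
        x=Q[(Q[:,1]>a)&(Q[:,1]<a+.03)][:,0]
        if len(x)>8: print(a.round(3),np.percentile(x,[2,98]).round(4),x.mean().round(4))
o=nets.silhouettes("thick_mid",c)
P=face("thick_mid",c,.038,.054,d); print(rect(P),P[:,1].max())
E
python3 plan.py  "0.591 -0.247 0.0315 0.6"
```

```text
runner 633 [-0.2753 -0.2735 -0.0867 -0.0846] 0.0801
-0.3 [0.5801 0.6002] 0.5934
-0.27 [0.5964 0.612 ] 0.5995
-0.24 [0.5813 0.6015] 0.5958
-0.21 [0.5795 0.5988] 0.5912
-0.18 [0.5798 0.5991] 0.5908
-0.15 [0.5786 0.5985] 0.5907
-0.12 [0.579  0.5979] 0.5906
-0.09 [0.5774 0.5982] 0.5894
blank 478 [-0.0742 -0.073   0.0381  0.0397] 0.0299
-0.09 [0.5758 0.6043] 0.5916
-0.06 [0.5754 0.6048] 0.591
-0.03 [0.5735 0.6041] 0.5902
0.0 [0.5739 0.6039] 0.5903
0.03 [0.5728 0.6015] 0.5878
[ 5.906000e-01 -3.570000e-01  1.188000e-01  4.990000e-02  1.039214e+02
  4.600000e-02] -0.2946680033671597
t 12.55 p [ 0.5907 -0.2467  0.091 ] ydeg 0.62 F [-0.7 -0.4 -0.7] w 0.022
[-0.0002, 0.0003, 0.0595] [0.0003, 0.0002, 0.0003]
```

View pics/s3.png

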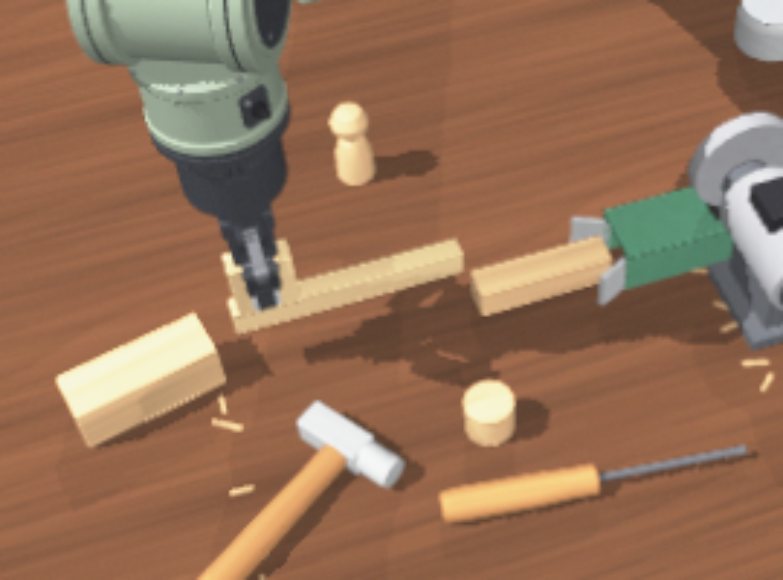

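Request:
step_arm:
  moves: [0, 0, 0.03, 0, 0, 0, 0, 0, 0, 0.05, 0, 0, 0, 0, 0, 0, 0.058, 0, 0, 0, 0, 0, 0, 0.058, 0, 0, 0, 0, 0.003, 0, 0.058, 0, 0, 0, 0, 0.006, 0, 0.058, 0, 0, 0, 0, 0.009, 0, 0.058, 0, 0, 0, 0, 0.012, 0, 0.058, 0, 0, 0, 0, 0.015, 0, 0.058, 0, 0, 0, 0, 0.018, 0, 0.058, 0, 0, 0, 0, 0.021, 0, 0.058, 0, 0, 0, 0]

```text
clock: 13.65
position: [0.5903, -0.226, 0.0324]
eef_rot: [0.0, 0.704, 0.711, -0.0]
contact_force: [-0.5, -0.7, -0.8]
gripper_width: 0.0217
gripper_force: 59.5
```

Request:
step_arm:
  moves: [0.004, 0, 0, 0, 0, 0, 0, 0.008, 0, 0, 0, 0, 0, 0, 0.012, 0, 0, 0, 0, 0, 0, 0.016, 0, 0, 0, 0, 0, 0, 0.02, 0, 0, 0, 0, 0, 0, 0.024, 0, 0, 0, 0, 0, 0, 0.028, 0, 0, 0, 0, 0, 0, 0.032, 0, 0, 0, 0, 0, 0, 0.036, 0, 0, 0, 0, 0, 0, 0.04, 0, 0, 0, 0, 0, 0, 0.044, 0, 0, 0, 0, 0, 0, 0.048, 0, 0, 0, 0, 0, 0, 0.052, 0, 0, 0, 0, 0, 0, 0.056, 0, 0, 0, 0, 0, 0, 0.06, 0, 0, 0, 0, 0, 0, 0.064, 0, 0, 0, 0, 0, 0, 0.067, 0, 0, 0, 0, 0, 0, 0.07, 0, 0, 0, 0, 0, 0]

```text
clock: 15.45
position: [0.5896, -0.156, 0.0323]
eef_rot: [0.0, 0.704, 0.711, -0.0]
contact_force: [0.0, -1.3, -0.5]
gripper_width: 0.0215
gripper_force: 59.5
```

```bash
python3 - <<'E'
from h import *
im,d=viewer.get_image("scene"); cv2.imwrite("pics/s4.png",cv2.resize(im[120:320,80:350],None,fx=2.9,fy=2.9)[:,:,::-1])
E
python3 plan.py
```

```text
t 15.5 p [ 0.5896 -0.1554  0.0323] ydeg 0.61 F [ 1.1  1.  -0.9] w 0.0211
```

View pics/s4.png

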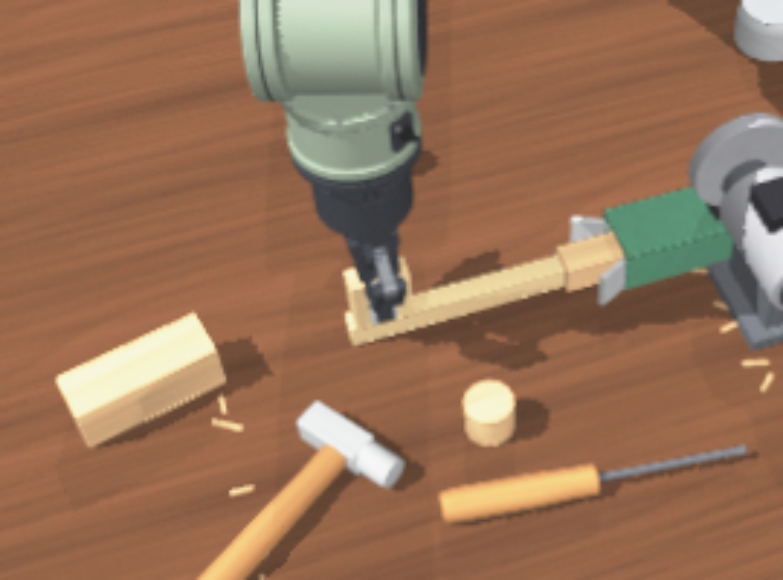

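Request:
step_arm:
  moves: [0.003, 0, 0, 0, 0, 0, 0, 0.006, 0, 0, 0, 0, 0, 0, 0.009, 0, 0, 0, 0, 0, 0, 0.012, 0, 0, 0, 0, 0, 0, 0.015, 0, 0, 0, 0, 0, 0, 0.018, 0, 0, 0, 0, 0, 0, 0.021, 0, 0, 0, 0, 0, 0, 0.024, 0, 0, 0, 0, 0, 0, 0.026, 0, 0, 0, 0, 0, 0, 0.028, 0, 0, 0, 0, 0, 0]

```text
clock: 16.5
position: [0.5894, -0.1298, 0.0326]
eef_rot: [0.001, 0.704, 0.71, -0.001]
contact_force: [0.7, -7.6, 1.1]
gripper_width: 0.0212
gripper_force: 59.9
```

Request:
step_arm:
  moves: [0.002, 0, 0, 0, 0, 0, 0, 0.004, 0, 0, 0, 0, 0, 0, 0.006, 0, 0, 0, 0, 0, 0, 0.008, 0, 0, 0, 0, 0, 0, 0.01, 0, 0, 0, 0, 0, 0, 0.012, 0, 0, 0, 0, 0, 0, 0.014, 0, 0, 0, 0, 0, 0, 0.016, 0, 0, 0, 0, 0, 0, 0.018, 0, 0, 0, 0, 0, 0, 0.02, 0, 0, 0, 0, 0, 0]

```text
clock: 17.5
position: [0.5892, -0.1093, 0.0325]
eef_rot: [0.001, 0.704, 0.71, -0.0]
contact_force: [-1.0, -6.8, 0.9]
gripper_width: 0.0214
gripper_force: 59.8
```

Request:
step_arm:
  moves: [0.003, 0, 0, 0, 0, 0, 0, 0.006, 0, 0, 0, 0, 0, 0, 0.009, 0, 0, 0, 0, 0, 0, 0.012, 0, 0, 0, 0, 0, 0, 0.015, 0, 0, 0, 0, 0, 0, 0.018, 0, 0, 0, 0, 0, 0, 0.02, 0, 0, 0, 0, 0, 0, 0.022, 0, 0, 0, 0, 0, 0]

```text
clock: 18.3
position: [0.589, -0.0872, 0.0325]
eef_rot: [0.001, 0.704, 0.71, -0.0]
contact_force: [-0.5, -8.2, 0.9]
gripper_width: 0.0213
gripper_force: 59.8
```

Request:
step_arm:
  moves: [0.002, 0, 0, 0, 0, 0, 0, 0.004, 0, 0, 0, 0, 0, 0, 0.006, 0, 0, 0, 0, 0, 0, 0.008, 0, 0, 0, 0, 0, 0, 0.01, 0, 0, 0, 0, 0, 0, 0.012, 0, 0, 0, 0, 0, 0, 0.014, 0, 0, 0, 0, 0, 0]

```text
clock: 19.0
position: [0.5888, -0.0734, 0.0325]
eef_rot: [0.001, 0.704, 0.71, -0.0]
contact_force: [0.1, -7.8, 1.8]
gripper_width: 0.0213
gripper_force: 59.8
```

Request:
step_arm:
  moves: [0.001, 0, 0, 0, 0, 0, 0, 0.002, 0, 0, 0, 0, 0, 0, 0.003, 0, 0, 0, 0, 0, 0]

```text
clock: 19.3
position: [0.5888, -0.0705, 0.0326]
eef_rot: [0.001, 0.704, 0.71, -0.0]
contact_force: [0.1, -7.8, 0.3]
gripper_width: 0.0214
gripper_force: 59.8
```

Request:
step_arm:
  moves: [0.001, 0, 0, 0, 0, 0, 0, 0.002, 0, 0, 0, 0, 0, 0, 0.003, 0, 0, 0, 0, 0, 0]

```text
clock: 19.6
position: [0.5888, -0.0675, 0.0325]
eef_rot: [0.001, 0.704, 0.71, -0.0]
contact_force: [0.1, -8.5, 0.8]
gripper_width: 0.0215
gripper_force: 59.8
```

Request:
step_arm:
  moves: [0.001, 0, 0, 0, 0, 0, 0, 0.002, 0, 0, 0, 0, 0, 0]

```text
clock: 19.8
position: [0.5887, -0.0656, 0.0325]
eef_rot: [0.001, 0.704, 0.71, -0.001]
contact_force: [-0.2, -8.8, 1.6]
gripper_width: 0.0214
gripper_force: 59.8
```

Request:
step_arm:
  moves: [0.001, 0, 0, 0, 0, 0, 0, 0.002, 0, 0, 0, 0, 0, 0]

```text
clock: 20.0
position: [0.5887, -0.0636, 0.0325]
eef_rot: [0.001, 0.704, 0.71, -0.0]
contact_force: [0.2, -8.7, 0.9]
gripper_width: 0.021
gripper_force: 59.8
```

Request:
step_arm:
  moves: [0.001, 0, 0, 0, 0, 0, 0, 0.002, 0, 0, 0, 0, 0, 0]

```text
clock: 20.2
position: [0.5887, -0.0623, 0.0326]
eef_rot: [0.001, 0.704, 0.71, -0.001]
contact_force: [-0.3, -16.2, 3.7]
gripper_width: 0.0213
gripper_force: 60.0
```

Request:
step_arm:
  moves: [0.001, 0, 0, 0, 0, 0, 0, 0.002, 0, 0, 0, 0, 0, 0]

```text
clock: 20.4
position: [0.5887, -0.0622, 0.0329]
eef_rot: [0.002, 0.704, 0.71, -0.002]
contact_force: [-1.0, -26.4, 5.8]
gripper_width: 0.0212
gripper_force: 60.4
```

```bash
python3 - <<'E'
from h import *
im,d=viewer.get_image("scene"); a=cv2.imread("pics/scene0.png")
f=lambda i:cv2.resize(i[165:225,330:400],None,fx=5.5,fy=5.5,interpolation=cv2.INTER_CUBIC)
cv2.imwrite("pics/s5.png",np.hstack([f(a),f(np.ascontiguousarray(im[:,:,::-1]))]))
E
python3 plan.py
```

```text
t 20.45 p [ 0.5887 -0.0622  0.0329] ydeg 0.44 F [ -1.3 -22.6   4.7] w 0.0213
```

View pics/s5.png

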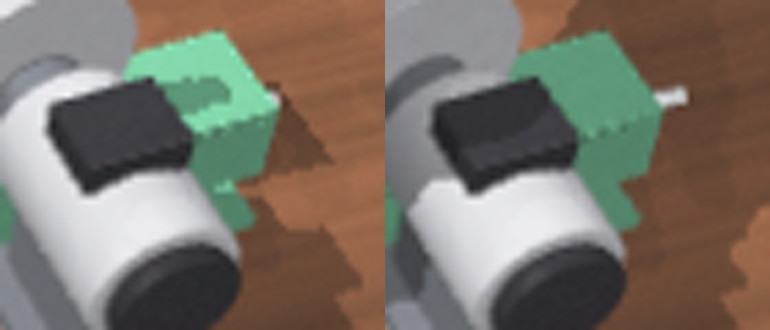

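Request:
step_arm:
  moves: [-0.002, 0, 0, 0, 0, 0, 0, -0.005, 0, 0, 0, 0, 0, 0, -0.01, 0, 0, 0, 0, 0, 0, -0.018, 0, 0, 0, 0, 0, 0, -0.028, 0, 0, 0, 0, 0, 0, -0.038, 0, 0, 0, 0, 0, 0, -0.048, 0, 0, 0, 0, 0, 0, -0.058, 0, 0, 0, 0, 0, 0, -0.068, 0, 0, 0, 0, 0, 0, -0.078, 0, 0, 0, 0, 0, 0, -0.088, 0, 0, 0, 0, 0, 0, -0.098, 0, 0, 0, 0, 0, 0, -0.108, 0, 0, 0, 0, 0, 0, -0.118, 0, 0, 0, 0, 0, 0, -0.126, 0, 0, 0, 0, 0, 0, -0.13, 0, 0, 0, 0, 0, 0, -0.13, 0, 0, 0, 0, 0, 0, -0.13, 0, 0.001, 0, 0, 0, 0, -0.13, 0, 0.001, 0, 0, 0, 0]

```text
clock: 22.35
position: [0.59, -0.1877, 0.0312]
eef_rot: [-0.0, 0.703, 0.711, 0.0]
contact_force: [0.0, 0.7, -1.2]
gripper_width: 0.0215
gripper_force: 59.7
```

```bash
python3 plan.py; python3 - <<'E'
from h import *
im,d=viewer.get_image("scene"); a=cv2.imread("pics/scene0.png")
f=lambda i:cv2.resize(i[165:225,330:400],None,fx=4,fy=4,interpolation=cv2.INTER_CUBIC)
i=np.ascontiguousarray(im[:,:,::-1]); g=cv2.resize(i[140:290,150:350],None,fx=2.5,fy=2.5)
h=np.zeros((375,780,3),np.uint8); h[:,:500]=g; h[:240,500:]=f(i); cv2.imwrite("pics/s6.png",h)
E
```

```text
t 22.35 p [ 0.59   -0.1877  0.0312] ydeg 0.61 F [ 0.   0.7 -1.2] w 0.0215
```

View pics/s6.png

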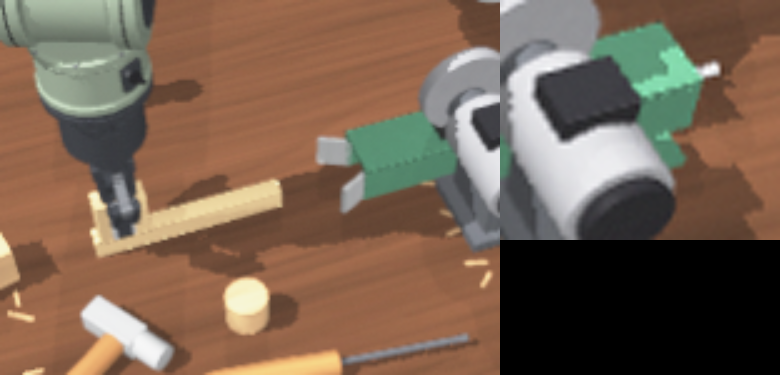

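Request:
step_arm:
  moves: [0, 0, 0.0005, 0, 0, 0, 0, 0, 0, 0.001, 0, 0, 0, 0, 0, 0, 0.001, 0, 0, 0, 0]

```text
clock: 22.7
position: [0.59, -0.1878, 0.0312]
eef_rot: [0.0, 0.703, 0.711, 0.0]
contact_force: [-4.7, 2.1, 15.0]
gripper_width: 0.0208
gripper_force: 61.7
```

Sole is on the bench; release and rise.

Request:
step_arm:
  moves: [0, 0, -0.0005, 0, 0, 0, 0, 0, 0, -0.0005, 0, 0, 0, 0, 0, 0, -0.0005, 0, 0, 0, 0.6, 0, 0, -0.0005, 0, 0, 0, 0.6, 0, 0, -0.0005, 0, 0, 0, 0.6, 0, 0, -0.0005, 0, 0, 0, 0.6, 0, 0, -0.0005, 0, 0, 0, 0.6, 0, 0, -0.03, 0, 0, 0, 0.6, 0, 0, -0.06, 0, 0, 0, 0.6, 0, 0, -0.1, 0, 0, 0, 0.6, 0, 0, -0.14, 0, 0, 0, 0.6, 0, -0.04, -0.18, 0, 0, 0, 0.6, 0, -0.08, -0.2, 0, 0, 0, 0.6, 0, -0.08, -0.2, 0, 0, 0, 0.6, 0, -0.08, -0.2, 0, 0, 0, 0.6]

```text
clock: 24.2
position: [0.5099, -0.1892, 0.2312]
eef_rot: [0.001, 0.704, 0.711, 0.0]
contact_force: [0.7, 0.1, -0.0]
gripper_width: 0.0516
gripper_force: 0.0
```

```bash
python3 plan.py; python3 - <<'E'
from h import *
im,d=viewer.get_image("scene")
i=np.ascontiguousarray(im[:,:,::-1]); cv2.imwrite("pics/s7.png",cv2.resize(i[110:360,90:410],None,fx=2.4,fy=2.4))
E
```

```text
t 24.2 p [ 0.5099 -0.1892  0.2312] ydeg 0.56 F [ 0.7  0.1 -0. ] w 0.0516
```

View pics/s7.png

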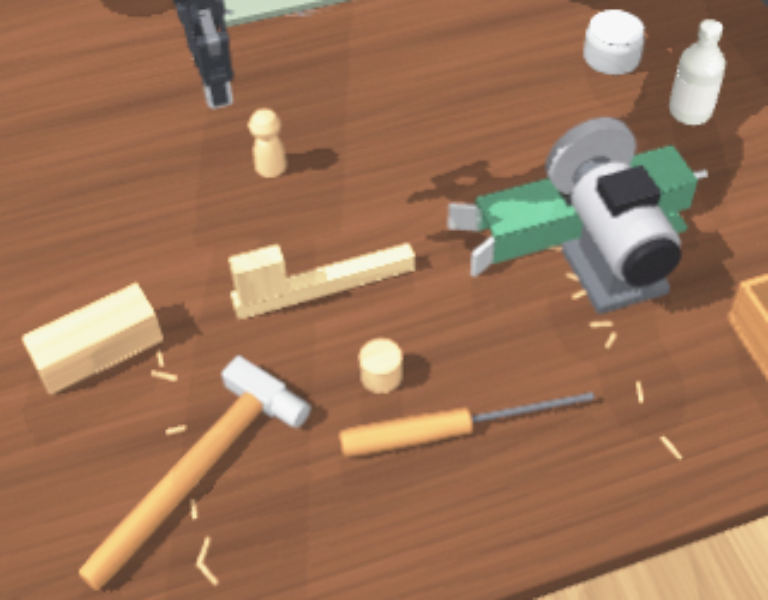

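The stick stands upright on its sole, clear of the guard. The plunger rod is still out at about (700,174), and everything else sits where it was.

```bash
python3 -c "
from plant import r
print(r.finish_job())"
```

```text
the job is handed in; nothing more can be done
None
```

The job is handed in at about 24 s: the slim blank was pushed up to the hidden stop (about 26 N at contact, plunger rod still out afterwards), the push stick stands on its sole clear of the guard, and the other items look undisturbed in the last picture.

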